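Twist the sampling cup home in its holder

ROBOT

A 6-joint arm with a two-finger parallel gripper is mounted at the origin on a cart in front of the work surface, level with it; the furniture and walls round the work are solid. World frame = base frame: x ahead of the robot, y to its left, z up, the work surface at z = 0. Lengths are in mm, angles in rad, forces in N, time in s.
With the tool pointing down it reaches from about 275 to 975 mm from the base axis. Payload 8.4 kg.
Tool frame: the origin (TCP) lies on the front face of the gripper's body, between the roots of the fingers; the fingertips stand 88 mm ahead of it and the grasp point (between the pads) lies 69 mm ahead of it; z points along the fingers, y is the direction in which the jaws open and shut (so a half turn about z gives the same grasp; the last joint's range is limited). The gripper opens to 92 mm and grips with 3 to 60 N. Pads are 20 mm wide; open, the fingers measure 128 mm over their backs; the gripper's body (75 mm by 189 mm) begins 69 mm behind the grasp point.
Start: joints at [-1.323, 0.353, 1.633, -0, 1.155, -0.002], TCP at [154.505, -605.604, 302.683] pointing down, gripper open.
Joint ranges: [-2.63, 2.63], [-0.92, 2.1], [0.06, 2.66], [-1.3, 4.44], [0, 2.69], [-3.02, 3.02]. Speed limits (rad/s): [2.22, 2.22, 2.79, 3.14, 3.14, 3.14].

INTERFACE

Orientations are given as a rotation vector (axis times angle).
In Python, from rig import * gives the robot as it stands. The module is installed in compiled form; this text tells all that it offers.
- The arm moves only by the tool move_arm, never from a script. Its argument "steps" is a list of rows, each a list of 3 entries, a list of its own where there are three numbers: the turn, a rotation vector about the tool's x, y, z in rad, then the shift along the tool's x, y, z in m, then the gripper command: -1 is shut, 1 is fully open, values between are in proportion. A call has 1 to 8 rows; each row is the pose to reach, as a shift and turn from the pose commanded when the call began, along the tool's axes at that moment; what a row does not reach only later rows make up. A row lasts 1/12 s, in which the tool goes at most 41.7 mm and 7.16 degrees, less where a joint would pass 70% of its speed; a pose out of reach is approached as far as the arm can. A call with a gripper value outside its range is refused whole. The fingers move at their own pace and stop on an object; "force" is the grip in N (left out, the last holds). Time passes only in rows, so rows that repeat a pose let the fingers close. It gives the time, the measured TCP pose, the force and the opening at its end, in the units of the state.
- get_state(): the state, without advancing time (a new reading comes with each control period).
- get_image(name): name is "scene" or "side" or "wrist"; returns a dict with "frame" (384x512x3 uint8, red, green, blue), "depth" (384x512 float32, mm along the optical axis (not along the pixel's ray), 0 where there is no reading), "mtx" (3x3 intrinsics, pixels), "k1" (the pictures are not rectified: a ray, as slopes to the right and down, at radius r is drawn at 1 + k1 r^2 times it, then the intrinsics apply), "world_from_camera" (4x4, takes a point from camera to world coordinates); the wrist camera has in their place "hand_eye" (4x4, takes a point from camera to tool coordinates, whose origin is the TCP and whose axes are the flange's). Camera axes: x right, y down, z forward; pixel columns grow to the right and rows downward; lengths in mm; the calibration is good to about 2 mm. A picture is of the moment at which its call begins: read the wrist's pose just before it.
- sign_off(): hands the job in, once; it reports no verdict.
The state is a dict: "time_s": time; "joint_pos": joint angles; "qvel": joint speeds; "effort": joint torques, N m; "ee_pos": TCP position; "tool_rot": TCP orientation; "ft_force": force on the tool from outside, world axes, zero at the start; "ft_torque": the same for the moment, N m; "gripper_width": finger opening in mm.
Only numpy, scipy, OpenCV 4.12 (cv2) and the standard library are available. Lean on these libraries where they do the work, as an engineer would, in place of code of your own. Each camera call takes 0.05 s, during which the arm holds its last target.

TASK

The blue-topped dust sampling cup has only been started in the leaning round socket of its holder on the mat. Twist it clockwise (looking down onto the cup's open top) while pressing it along the socket's axis, down the three ramps and against the snug fit, until it is fully home, then let go. Do not pull it out of the socket, and leave the things round it where they are.

Things in the scene. Friction and masses are not known exactly. Their poses are not given: they have to be found in the camera images.
- cup: Sampling cup, 82 mm tall, about 130 g, white body 50 mm across, blue collar on top. Origin: centre of its underside, z along its axis to the open top. Three steel pins (6 mm thick, 37 mm above the origin, reaching 36 mm from the axis, at 0, 120, 240 degrees from its x axis) ride on the socket's ramps; a red mark tops the +x pin. Origin 27 mm up the socket's axis at the start, 18 mm when home.
- cup_collar (a point): Middle of the cup's knurled blue collar on its axis, 67 mm above the cup's origin: the place to grip, any way round, with the gripper along the axis. Collar 56 mm across, from 52 to 82 mm above the cup's origin, a white filter disc inside its rim; below it the body is 50 mm across.
- holder: Fixed holder on the mat: round grey base 84 mm across, 8 mm thick, carrying the leaning socket. Origin: centre of the underside of the base, z up; its -x side is the side to which the socket leans (the world's -y, give or take 25 degrees).
- socket: Dark round socket, fixed on the holder, 92 mm across, 52 mm long. Origin: centre of its closed bottom; z is its axis, out of the mouth, leaning 30 degrees from upright. The bore has 1 mm play round the cup. Sprung shoes in it grip the cup: it does not sink by its weight; it wants about 10 N of straight push or 0.3 N m of twist (0.5 on the ramps), and some 5 N of push while turning.
- socket_mouth (a point): Centre of the socket's face, 52 mm up its axis. Round it, 27 to 37 mm out, 3 like ramps 120 degrees apart. Clockwise, facing it, from the socket's x axis: stop 15 mm high at 0 degrees; level landing 9 mm high, 0 to 40 (pin at 22 at the start); even ramp down, 40 to 85; bare face, pin home from 86 to the next stop at 111. White wall marks: landings; red: home. Straight push is blocked.
- red_clip: Small red and white cylinder, 16 mm thick and 45 mm tall, standing loose on the left of the mat. Origin at the centre of its underside. To be left alone.
- violet_stick: Violet memory stick, 48 x 18 x 10 mm, lying loose at the right end of the mat. Origin at the centre of its underside. To be left alone.
- blue_stick: Blue memory stick, 48 x 18 x 10 mm, lying loose on the worktop left of the mat. Origin at the centre of its underside. To be left alone.

How it is judged (in metres and radians):
At the end, for the whole second after the job is handed in: The cup sits fully down in the socket: its origin 15 to 20.2 mm up the socket's axis (18 mm is home, 27 mm was the start) and within 21 mm of the socket's origin, in line with the socket within 0.08 rad, at rest and released (z of cup in the frame of socket between 0.015 and 0.0202 m and distance between cup and socket below 0.021 m and angle between the z axis of cup and the z axis of socket, either way round below 0.08 rad and linear speed of cup below 0.02 m/s and contact force between the fingers and cup below 0.1 N); the robot touches nothing.
It fails at once if the cup is pulled up more than 8 mm out of the socket from where it stood at the start (z of cup in the frame of socket above 0.035 m).
It fails at once if the red clip is moved more than 20 mm or knocked over (distance of red_clip from where it was at the start of the episode above 0.02 m or angle between red_clip's own z axis and vertical above 0.5 rad).
It fails at once if the violet stick is moved more than 20 mm (distance of violet_stick from where it was at the start of the episode above 0.02 m).
It fails at once if the blue stick is moved more than 20 mm (distance of blue_stick from where it was at the start of the episode above 0.02 m).
It also fails if it takes over 32 s, if anything falls off the work surface, if the arm or the gripper's body presses on something with over 40 N, if the wrist force passes 120 N, or if a joint passes its speed limit or range.

## Working session

There is one attempt and no reset: what is moved stays moved. The work goes in short steps, Python scripts to look and compute and a tool call to move; the robot and the scene stay as the last step left them, time stands still between calls to the robot, and variables do not carry over. Pictures are saved under pics/ and viewed, and the job is handed in when it is done.

Besides the shell and the picture viewer there is one more tool, called after "Emit:" as name(argument=value, ...) on one line, values as JSON. move_arm: Moves the arm, as the interface text tells. Its arguments: {"type":"object","properties":{"steps":{"type":"array"},"force":{"type":"number"}},"required":["steps"]}

```bash
mkdir -p pics; python3 - <<'E'
from rig import *
import cv2,numpy as np
s=get_state(); print(s)
for n in ["scene","side","wrist"]:
    d=get_image(n); cv2.imwrite(f"pics/{n}0.png",d["frame"][:,:,::-1]); np.savez(f"{n}0.npz",**d)
    print(n,d["mtx"].tolist(),d["k1"],np.round(d.get("world_from_camera",d.get("hand_eye")),3).tolist())
E
```

```text
{'time_s': 0.0, 'joint_pos': array([-1.32339175e+00,  3.53637290e-01,  1.63412306e+00,  1.97483734e-05,
        1.15519273e+00, -2.41937121e-03]), 'qvel': array([-1.68902947e-03, -1.45600658e-04,  2.72406842e-03, -2.63349961e-03,
       -9.35678705e-05,  8.50608603e-04]), 'effort': array([ 2.29741636e-03, -5.93831992e+01, -3.34218872e+01,  6.97833113e-02,
        2.31919298e-02, -1.42180693e-04]), 'ee_pos': array([ 154.42345563, -605.24124193,  301.97513022]), 'tool_rot': array([-3.11577501e+00, -3.91221909e-01,  2.32848798e-04]), 'ft_force': array([-1.19440908, -0.59778551, -0.60667867]), 'ft_torque': array([-0.03827342,  0.03493546, -0.03246615]), 'gripper_width': 91.86142621194608}
scene [[411.08825317708363, 0.0, 259.43167119441176], [0.0, 411.08825317708363, 194.67987030800384], [0.0, 0.0, 1.0]] -0.14528525719192747 [[-0.46, -0.555, 0.693, -129.429], [-0.888, 0.293, -0.354, 264.218], [-0.007, -0.779, -0.627, 619.767], [0.0, 0.0, 0.0, 1.0]]
side [[440.7838014317519, 0.0, 253.28471825421616], [0.0, 440.7838014317519, 193.57754577710193], [0.0, 0.0, 1.0]] -0.06339261000488339 [[0.296, -0.441, 0.847, -247.822], [-0.955, -0.134, 0.264, -295.953], [-0.003, -0.888, -0.461, 494.345], [0.0, 0.0, 0.0, 1.0]]
wrist [[317.0742123956161, 0.0, 255.37273704094864], [0.0, 317.0742123956161, 189.2656768728361], [0.0, 0.0, 1.0]] -0.010328331666732646 [[-0.001, -0.966, -0.26, 73.13], [1.0, -0.001, 0.0, 0.637], [-0.0, -0.26, 0.966, -82.627], [0.0, 0.0, 0.0, 1.0]]
```

View pics/scene0.png

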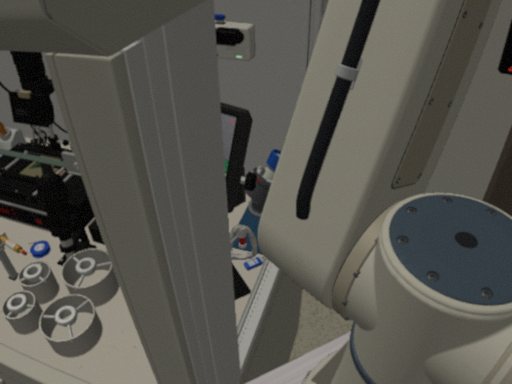

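View pics/side0.png

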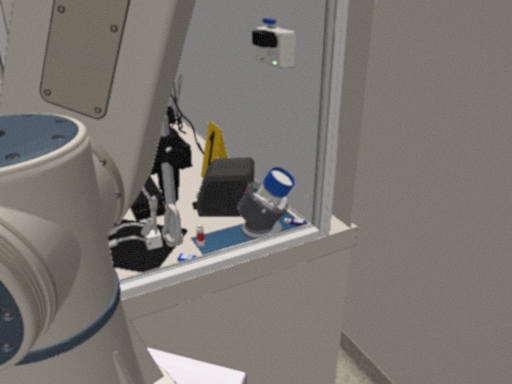

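View pics/wrist0.png

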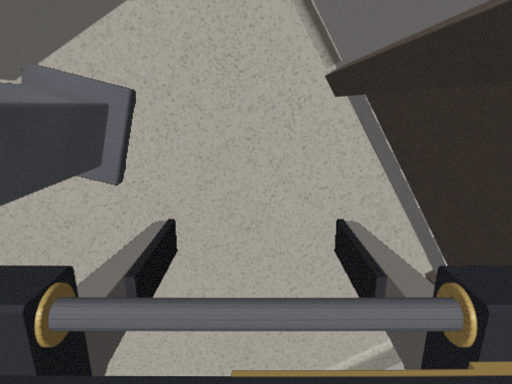

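The scene camera is mostly blocked. The side view shows the holder at about (262,215) and the collar at about (278,182). I'll measure from the side depth image.

```bash
cat > h.py <<'E'
import numpy as np,cv2
def cloud(d,T=None):
    T=d["world_from_camera"] if T is None else T
    K=d["mtx"];k1=float(d["k1"]);h,w=d["depth"].shape
    u,v=np.meshgrid(np.arange(w),np.arange(h))
    p=np.stack([u,v],-1).reshape(-1,1,2).astype(float)
    n=cv2.undistortPointsIter(p,K,np.array([k1,0,0,0.]),None,None,(3,50,1e-10)).reshape(h,w,2)
    z=d["depth"]; P=np.stack([n[...,0]*z,n[...,1]*z,z],-1)
    W=P@T[:3,:3].T+T[:3,3]; W[z<=0]=np.nan
    return W
def tcpT(s):
    T=np.eye(4);T[:3,:3]=cv2.Rodrigues(np.array(s["tool_rot"]))[0];T[:3,3]=s["ee_pos"];return T
def proj(d,P,T=None):
    T=d["world_from_camera"] if T is None else T
    Ti=np.linalg.inv(T);r=cv2.Rodrigues(Ti[:3,:3])[0]
    return cv2.projectPoints(np.asarray(P,float).reshape(-1,1,3),r,Ti[:3,3],d["mtx"],np.array([float(d["k1"]),0,0,0]))[0].reshape(-1,2)
E
python3 - <<'E'
from h import *
d=dict(np.load("side0.npz"))
W=cloud(d)
for (u,v) in [(278,182),(285,177),(265,210),(262,232),(247,210),(256,35),(225,180),(245,162),(200,238),(290,215),(295,221),(222,241),(188,257),(320,225),(325,100),(215,150),(230,265),(350,230)]:
    print((u,v),np.round(W[v,u],0))
c=d["frame"][130:290,150:370,::-1]
cv2.imwrite("pics/sidez.png",cv2.resize(c,None,fx=3.6,fy=3.6,interpolation=cv2.INTER_CUBIC))
E
```

```text
(278, 182) [ 476. -119.  133.]
(285, 177) [ 523. -122.  122.]
(265, 210) [ 457. -100.   79.]
(262, 232) [479. -88.  14.]
(247, 210) [465. -61.  69.]
(256, 35) [606. -36. 377.]
(225, 180) [529.   8.  95.]
(245, 162) [601. -13. 108.]
(200, 238) [413.  20.  20.]
(290, 215) [ 580. -123.    3.]
(295, 221) [ 544. -142.   12.]
(222, 241) [438. -16.   5.]
(188, 257) [361.  22.  10.]
(320, 225) [ 512. -199.   31.]
(325, 100) [ 519. -190.  283.]
(215, 150) [680.  91.  95.]
(230, 265) [368. -59.   5.]
(350, 230) [ 570. -256.   -6.]
```

View pics/sidez.png

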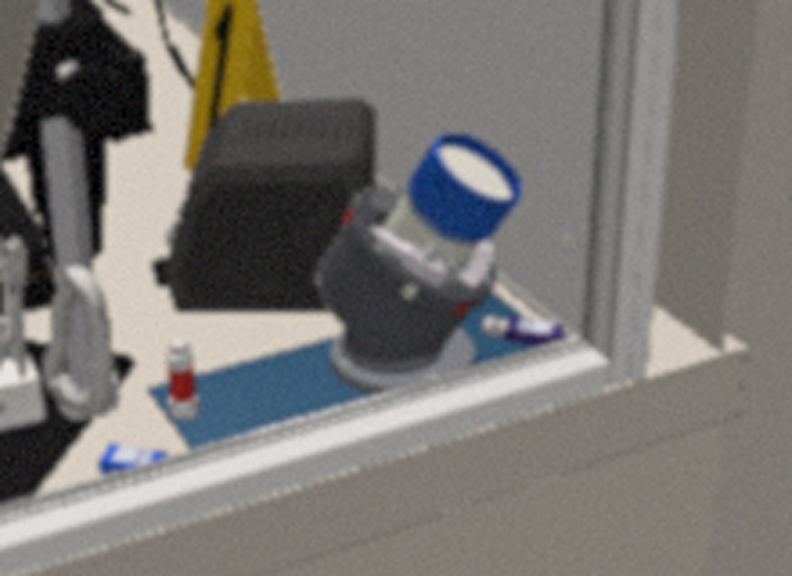

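```bash
python3 - <<'E'
from h import *
d=dict(np.load("scene0.npz"));W=cloud(d)
print("scene")
for (u,v) in [(60,20),(60,45),(30,30),(150,20),(90,100),(130,60),(130,200),(180,200),(200,350),(220,200),(235,330),(150,350),(100,20),(250,330),(270,280),(240,280),(275,165),(260,195),(245,185),(232,130),(170,30),(200,10),(290,60),(450,100),(500,150),(60,330),(80,240)]:
    print((u,v),np.round(W[v,u],0))
d=dict(np.load("side0.npz"));W=cloud(d)
print("side")
for (u,v) in [(340,20),(330,50),(320,10),(330,150),(360,50),(360,150),(318,200),(450,100),(300,240),(220,275),(130,290),(130,320),(300,100),(350,230),(230,350),(420,300),(315,100),(345,100),(200,30)]:
    print((u,v),np.round(W[v,u],0))
from rig import get_state
d=dict(np.load("wrist0.npz"));s=get_state();W=cloud(d,tcpT(s)@d["hand_eye"])
print("wrist")
for (u,v) in [(250,100),(50,50),(50,150),(110,100),(120,180),(340,85),(450,50),(450,150),(500,20),(400,200),(20,20),(350,100),(310,20),(330,60),(380,30)]:
    print((u,v),np.round(W[v,u],0))
E
```

```text
scene
(60, 20) [ 50. 260. 579.]
(60, 45) [ 77. 262. 562.]
(30, 30) [ 70. 274. 573.]
(150, 20) [ 98. 213. 560.]
(90, 100) [ 86. 255. 527.]
(130, 60) [ 83. 230. 545.]
(130, 200) [ 78. 248. 462.]
(180, 200) [102. 211. 430.]
(200, 350) [ 94. 220. 240.]
(220, 200) [150. 163. 376.]
(235, 330) [159. 155. 142.]
(150, 350) [ 97. 266. 270.]
(100, 20) [ 68. 243. 572.]
(250, 330) [221. 105.  19.]
(270, 280) [300.  24.  19.]
(240, 280) [335.  70.   8.]
(275, 165) [489. -89. 126.]
(260, 195) [477. -47.  70.]
(245, 185) [351.  45. 215.]
(232, 130) [319.  76. 341.]
(170, 30) [115. 199. 548.]
(200, 10) [146. 168. 549.]
(290, 60) [ 563. -162.  317.]
(450, 100) [100. -61. 451.]
(500, 150) [ 419. -829.  -10.]
(60, 330) [380. 405.   0.]
(80, 240) [600. 333.  -1.]
side
(340, 20) [ 517. -206.  418.]
(330, 50) [ 516. -193.  370.]
(320, 10) [ 567. -165.  429.]
(330, 150) [ 515. -206.  192.]
(360, 50) [ 585. -238.  362.]
(360, 150) [1010. -237.    7.]
(318, 200) [ 520. -190.   83.]
(450, 100) [ 813. -434.  228.]
(300, 240) [ 476. -167.   12.]
(220, 275) [356. -43. -13.]
(130, 290) [238.  72.  16.]
(130, 320) [231.  77. -46.]
(300, 100) [ 602. -129.  257.]
(350, 230) [ 570. -256.   -6.]
(230, 350) [ 371.  -50. -221.]
(420, 300) [ 784. -459. -327.]
(315, 100) [ 566. -165.  269.]
(345, 100) [ 605. -217.  263.]
(200, 30) [965. 239. 336.]
wrist
(250, 100) [ 234. -565. -798.]
(50, 50) [ 227.   96. -712.]
(50, 150) [  -6. -120. -397.]
(110, 100) [ 120. -119. -698.]
(120, 180) [-150. -180. -722.]
(340, 85) [ 347. -831. -661.]
(450, 50) [ 356. -819.  -64.]
(450, 150) [ 236. -992. -254.]
(500, 20) [ 367. -808.   31.]
(400, 200) [   19. -1210.  -772.]
(20, 20) [ 279.   43. -498.]
(350, 100) [ 321. -906. -770.]
(310, 20) [ 534. -697. -783.]
(330, 60) [ 431. -800. -785.]
(380, 30) [ 439. -807. -354.]
```

```bash
python3 - <<'E'
from h import *
img=np.zeros((600,800,3),np.uint8)+255
# x 0..900 -> rows up ; y 350..-450 -> cols ; 1px = 1.33mm... use 1.5mm/px
S=1.5
def px(x,y): return int((450-y)/S),int(590-x/S)
for n in ["scene0","side0"]:
    d=dict(np.load(n+".npz"));W=cloud(d).reshape(-1,3);C=d["frame"].reshape(-1,3)
    for p,c in zip(W,C):
        if np.isnan(p[0]) or p[2]<25 or p[2]>600: continue
        u,v=px(p[0],p[1])
        if 0<=u<800 and 0<=v<600:
            h=p[2]; col=(255,0,0) if h<100 else (0,180,0) if h<250 else (0,140,255) if h<400 else (0,0,255)
            img[v,u]=col
for x in range(0,900,100):
    cv2.putText(img,str(x),(2,px(x,0)[1]),0,.4,(0,0,0)); cv2.line(img,px(x,450),px(x,-700),(220,220,220),1) if 0 else None
for y in range(-600,450,100): cv2.putText(img,str(y),(px(0,y)[0],598),0,.4,(0,0,0))
cv2.imwrite("pics/top.png",img)
for n in ["scene0","side0"]:
    d=dict(np.load(n+".npz"));W=cloud(d)
    v=np.vstack([d["depth"]/d["depth"].max()*255]); v=np.clip(d["depth"]/1500*255,0,255).astype(np.uint8)
    cv2.imwrite(f"pics/{n}d.png",cv2.applyColorMap(v,cv2.COLORMAP_JET))
E
```

```text
(no output)
```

View pics/top.png

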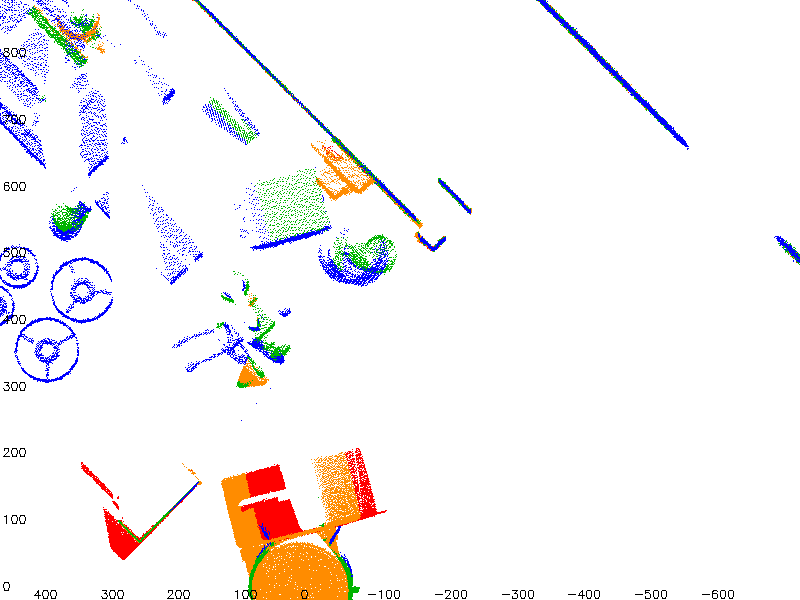

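View pics/side0d.png

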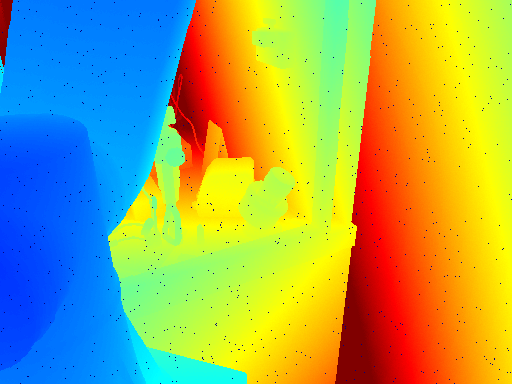

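```bash
python3 - <<'E'
from h import *
from scipy.optimize import least_squares
# wall fit
pts={}
for n in ["scene0","side0"]:
    d=dict(np.load(n+".npz"));W=cloud(d);f=d["frame"].astype(int)
    hsv=cv2.cvtColor(d["frame"],cv2.COLOR_RGB2HSV)
    near=(abs(W[...,0]-500)<90)&(abs(W[...,1]+100)<90)
    blue=near&(hsv[...,0]>100)&(hsv[...,0]<130)&(hsv[...,1]>150)&(W[...,2]>60)
    dark=near&(hsv[...,2]<110)&(hsv[...,1]<90)&(W[...,2]>25)&(W[...,2]<115)
    k=np.ones((3,3),np.uint8)
    blue=cv2.erode(blue.astype(np.uint8),k)>0;dark=cv2.erode(dark.astype(np.uint8),k)>0
    if n=="scene0":
        for m in(blue,dark): m[:, :0]=False
    print(n,blue.sum(),dark.sum(),np.nanmean(W[blue],0),np.nanmean(W[dark],0))
    v=d["frame"][:,:,::-1].copy();v[blue]=(0,255,255);v[dark]=(0,255,0)
    cv2.imwrite(f"pics/{n}m.png",cv2.resize(v[120:270,180:340],None,fx=4,fy=4))
    pts[n]=(W[blue],W[dark])
def go(ns):
    B=np.vstack([pts[n][0] for n in ns]);D=np.vstack([pts[n][1] for n in ns])
    B=B[~np.isnan(B[:,0])];D=D[~np.isnan(D[:,0])]
    def ax(p): 
        return np.array([.5*np.cos(p[2]),.5*np.sin(p[2]),np.sqrt(.75)])
    def rad(P,p):
        q=P-np.array([p[0],p[1],100]);a=ax(p);return np.linalg.norm(q-np.outer(q@a,a),axis=1)
    def res(p): return np.r_[rad(B,p)-28,rad(D,p)-46]
    for a0 in(-2,-1.57,-1.1):
        r=least_squares(res,[490,-105,a0],loss="soft_l1",f_scale=2)
        print(ns,r.x,np.degrees(r.x[2]),r.cost,len(B),len(D))
    p=r.x;a=ax(p)
    print("res",np.median(rad(B,p)-28),np.median(rad(D,p)-46))
    t=(B-np.array([p[0],p[1],100]))@a; print("collar t pct",np.percentile(t,[1,5,95,99]))
    # base: collar top - 82-27 = socket origin
go(["side0"]);go(["scene0","side0"])
E
```

```text
scene0 70 378 [499.40069368 -88.78501252 133.35191326] [493.77101638 -56.70748141  75.8818533 ]
side0 221 1269 [ 480.132053   -112.52212465  120.58585442] [495.61555007 -63.08913276  74.70570797]
['side0'] [506.77510451 -97.391259    -1.69364871] -97.03892325132203 21215.379361003368 221 1269
['side0'] [506.77511502 -97.39150244  -7.97683423] -457.03893545056206 21215.37936038389 221 1269
['side0'] [506.77513109 -97.39160837  -7.97683486] -457.0389712551835 21215.37936179914 221 1269
res 0.1860978476678703 2.665766385373722
collar t pct [15.35498403 17.64952589 36.48481386 37.82545692]
['scene0', 'side0'] [506.93568276 -99.77474375  -1.68952622] -96.80272191456889 25922.51203514054 291 1647
['scene0', 'side0'] [506.93568175 -99.77474683  -1.68952626] -96.80272394266572 25922.512035141415 291 1647
['scene0', 'side0'] [506.9356813  -99.77473939  -1.68952619] -96.80271986070255 25922.51203514568 291 1647
res 0.10270895413689018 1.5548802483841158
collar t pct [13.3745913  15.54724938 35.18449464 36.6243234 ]
```

View pics/side0m.png

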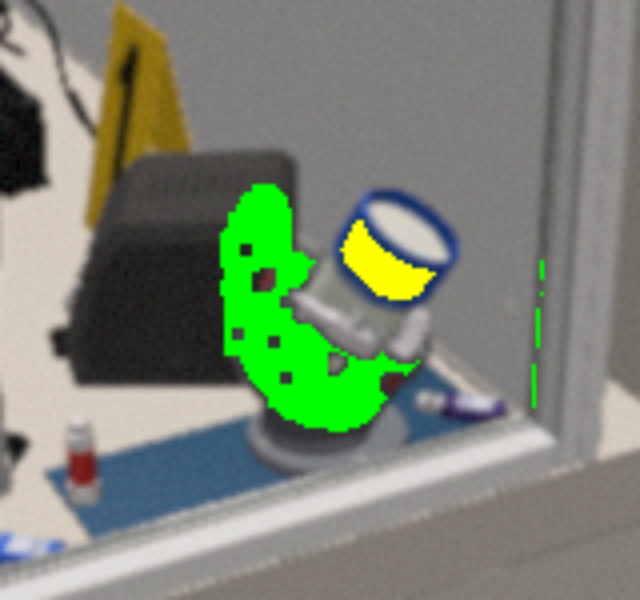

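View pics/scene0m.png

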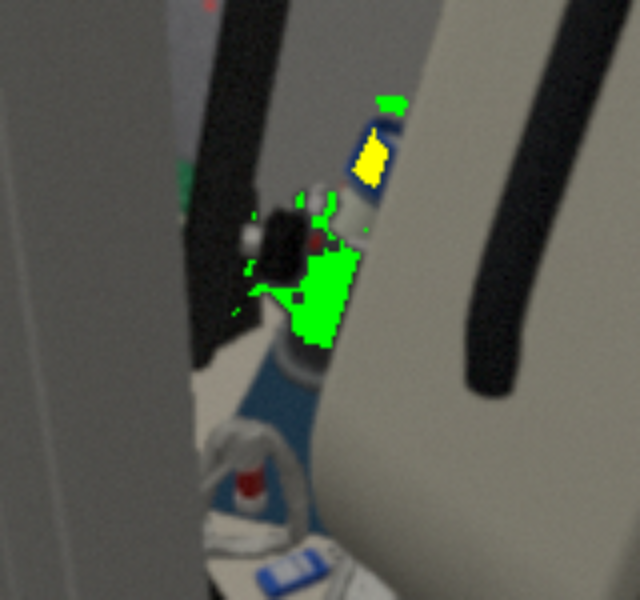

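```bash
cat > plan.py <<'E'
import numpy as np,json,os
from scipy.spatial.transform import Rotation as R, Slerp
def load():
    if os.path.exists("cmd.json"):
        c=json.load(open("cmd.json"));return np.array(c["p"]),R.from_quat(c["q"])
    from rig import get_state
    s=get_state(); return np.array([154.505,-605.604,302.683]),R.from_rotvec(s["tool_rot"])
def save(p,r): json.dump(dict(p=list(map(float,p)),q=list(map(float,r.as_quat()))),open("cmd.json","w"))
def rel(p0,r0,p,r):
    return [[round(float(x),3) for x in (r0.inv()*r).as_rotvec()],[round(float(x)/1000,4) for x in r0.inv().apply(p-p0)]]
def rows(poses,grip,commit=True):
    """poses list (p,R) ; prints rows in calls of 8 & commits rounded final pose"""
    p0,r0=load()
    for i in range(0,len(poses),8):
        L=[rel(p0,r0,*x)+[grip] for x in poses[i:i+8]]
        print(json.dumps(L).replace(" ","")); t,s,_=L[-1]
        p0=p0+r0.apply(np.array(s)*1000); r0=r0*R.from_rotvec(t)
    if commit: save(p0,r0)
def done(t,s):
    p0,r0=load(); save(p0+r0.apply(np.array(s)*1000), r0*R.from_rotvec(t))
def frame(a,phi,beta):
    """tool rotation: jaw axis j at phi from horizontal e1 about a; tool back tilted beta from a towards tool +x"""
    a=a/np.linalg.norm(a); e1=np.cross(a,[0,0,1.]);e1/=np.linalg.norm(e1)
    if e1[0]<0:e1=-e1
    e2=np.cross(a,e1); j=np.cos(phi)*e1+np.sin(phi)*e2
    w=np.cross(a,j)            # away direction
    back=np.cos(beta)*a+np.sin(beta)*w
    z=-back; x=np.cross(j,z); return R.from_matrix(np.c_[x,j,z])
E
python3 - <<'E'
from plan import *
p0,r0=load(); print(p0,r0.as_matrix().round(3).tolist())
az=np.radians(-97); a=np.array([.5*np.cos(az),.5*np.sin(az),.866])
rt=frame(a,np.radians(45),np.radians(30)); print(rt.as_matrix().round(2).tolist())
g=np.array([505,-112,128.]); pt=g-199*rt.as_matrix()[:,2]; print(pt)
rad=lambda p:np.hypot(p[0],p[1]);A0=np.arctan2(p0[1],p0[0]);A1=np.arctan2(pt[1],pt[0])
P=[]
for k in range(1,8): # retract
    r=rad(p0)+(415-rad(p0))*k/7; P.append((np.array([r*np.cos(A0),r*np.sin(A0),302+k*5]),r0))
P.append(P[-1]); 
z0=P[-1][0][2]
sl=Slerp([0,1],R.concatenate([r0,rt]))
print("rot deg",np.degrees((r0.inv()*rt).magnitude()))
N=24
for k in range(1,N+1):
    u=k/N; s=u*u*(3-2*u)*.3+u*.7
    r=415+(rad(pt)-415)*max(0,(s-.6)/.4); A=A0+(A1-A0)*s
    P.append((np.array([r*np.cos(A),r*np.sin(A),z0+(pt[2]-z0)*s]),sl(s)))
rows(P,1,False)
for p,r in P[::4]: print(p.round(),r.as_matrix()[:,1].round(2),r.as_matrix()[:,2].round(2))
E
```

```text
[ 154.505 -605.604  302.683] [[0.969, 0.247, -0.0], [0.247, -0.969, 0.001], [0.0, -0.001, -1.0]]
[[-0.51, 0.78, 0.37], [0.85, 0.52, 0.08], [-0.13, 0.35, -0.93]]
[ 432.09122531 -128.47829518  312.42824177]
rot deg 109.69221538987561
[[[0.0,0.0,0.0],[0.0,-0.03,-0.0043],1],[[0.0,0.0,0.0],[0.0,-0.06,-0.0093],1],[[0.0,0.0,0.0],[0.0,-0.09,-0.0142],1],[[0.0,0.0,0.0],[0.0,-0.12,-0.0192],1],[[0.0,0.0,0.0],[0.0,-0.15,-0.0242],1],[[0.0,0.0,0.0],[0.0,-0.18,-0.0291],1],[[0.0,0.0,0.0],[0.0,-0.21,-0.0341],1],[[0.0,0.0,0.0],[0.0,-0.21,-0.0341],1]]
[[[-0.011,0.008,-0.057],[0.0131,-0.0002,0.0008],1],[[-0.024,0.016,-0.12],[0.0275,-0.0009,0.0016],1],[[-0.037,0.025,-0.187],[0.0429,-0.0023,0.0025],1],[[-0.051,0.035,-0.259],[0.0593,-0.0043,0.0034],1],[[-0.067,0.045,-0.334],[0.0764,-0.0071,0.0044],1],[[-0.082,0.056,-0.413],[0.0942,-0.0109,0.0055],1],[[-0.099,0.067,-0.495],[0.1124,-0.0155,0.0066],1],[[-0.115,0.078,-0.579],[0.131,-0.0212,0.0077],1]]
[[[-0.018,0.012,-0.086],[0.0192,0.0043,0.0025],1],[[-0.035,0.024,-0.174],[0.0389,0.0078,0.005],1],[[-0.053,0.036,-0.263],[0.0591,0.0104,0.0073],1],[[-0.07,0.048,-
[... 379 characters left out ...]
064,0.043,-0.321],[0.0603,0.0465,0.0173],1],[[-0.079,0.053,-0.392],[0.0752,0.0556,0.0207],1],[[-0.092,0.062,-0.46],[0.0897,0.0637,0.0238],1],[[-0.104,0.071,-0.522],[0.1036,0.0707,0.0266],1],[[-0.116,0.078,-0.579],[0.1166,0.0767,0.029],1]]
[ 147. -577.  307.] [ 0.25 -0.97 -0.  ] [-0.  0. -1.]
[ 117. -460.  327.] [ 0.25 -0.97 -0.  ] [-0.  0. -1.]
[ 115. -399.  336.] [ 0.3  -0.95  0.01] [ 0.01 -0.01 -1.  ]
[ 175. -376.  333.] [ 0.55 -0.83  0.07] [ 0.07 -0.04 -1.  ]
[ 241. -338.  328.] [ 0.78 -0.6   0.15] [ 0.14 -0.06 -0.99]
[ 302. -285.  324.] [ 0.93 -0.29  0.23] [ 0.23 -0.05 -0.97]
[ 361. -228.  319.] [0.95 0.06 0.3 ] [ 0.3  -0.01 -0.95]
[ 408. -169.  315.] [0.87 0.36 0.34] [ 0.35  0.04 -0.94]
```

Emit:
move_arm(steps=[[[0,0,0],[0,-0.03,-0.004],1],[[0,0,0],[0,-0.06,-0.009],1],[[0,0,0],[0,-0.09,-0.014],1],[[0,0,0],[0,-0.12,-0.019],1],[[0,0,0],[0,-0.15,-0.024],1],[[0,0,0],[0,-0.18,-0.029],1],[[0,0,0],[0,-0.21,-0.034],1]])

```text
time_s: 0.73
ee_pos: [102.2, -400.5, 336.5]
tool_rot: [-3.117, -0.391, 0.0]
ft_force: [-0.7, 0.1, 0.8]
gripper_width: 92.1
```

Emit:
move_arm(steps=[[[-0.011,0.008,-0.057],[0.0131,-0.0002,0.0008],1],[[-0.024,0.016,-0.12],[0.0275,-0.0009,0.0016],1],[[-0.037,0.025,-0.187],[0.0429,-0.0023,0.0025],1],[[-0.051,0.035,-0.259],[0.0593,-0.0043,0.0034],1],[[-0.067,0.045,-0.334],[0.0764,-0.0071,0.0044],1],[[-0.082,0.056,-0.413],[0.0942,-0.0109,0.0055],1],[[-0.099,0.067,-0.495],[0.1124,-0.0155,0.0066],1],[[-0.115,0.078,-0.579],[0.131,-0.0212,0.0077],1]])

```text
time_s: 1.4
ee_pos: [224.9, -348.7, 328.9]
tool_rot: [2.775, 1.229, 0.138]
ft_force: [0.5, 0.2, 0.6]
gripper_width: 91.8
```

Emit:
move_arm(steps=[[[-0.018,0.012,-0.086],[0.0192,0.0043,0.0025],1],[[-0.035,0.024,-0.174],[0.0389,0.0078,0.005],1],[[-0.053,0.036,-0.263],[0.0591,0.0104,0.0073],1],[[-0.07,0.048,-0.352],[0.0794,0.012,0.0096],1],[[-0.088,0.06,-0.441],[0.0998,0.0126,0.0117],1],[[-0.106,0.072,-0.529],[0.1202,0.0122,0.0137],1],[[-0.123,0.084,-0.617],[0.1405,0.0146,0.016],1],[[-0.14,0.095,-0.703],[0.1609,0.0163,0.0183],1]])

```text
time_s: 2.07
ee_pos: [347.1, -241.4, 319.5]
tool_rot: [2.085, 2.033, 0.279]
ft_force: [0.4, -0.2, 0.2]
gripper_width: 92.0
```

Emit:
move_arm(steps=[[[-0.017,0.011,-0.085],[0.0147,0.0131,0.0048],1],[[-0.034,0.022,-0.166],[0.0298,0.0252,0.0093],1],[[-0.049,0.033,-0.245],[0.0451,0.0364,0.0134],1],[[-0.064,0.043,-0.321],[0.0603,0.0465,0.0173],1],[[-0.079,0.053,-0.392],[0.0752,0.0556,0.0207],1],[[-0.092,0.062,-0.46],[0.0897,0.0637,0.0238],1],[[-0.104,0.071,-0.522],[0.1036,0.0707,0.0266],1],[[-0.116,0.078,-0.579],[0.1166,0.0767,0.029],1]])

```text
time_s: 2.73
ee_pos: [432.3, -127.5, 311.7]
tool_rot: [1.358, 2.483, 0.365]
ft_force: [-0.6, -0.5, -0.0]
gripper_width: 91.7
```

```bash
python3 - <<'E'
from rig import *
import cv2,numpy as np
s=get_state(); print({k:np.round(v,3) for k,v in s.items()})
np.savez("state1.npz",**s)
for n in ["wrist","scene","side"]:
    d=get_image(n); cv2.imwrite(f"pics/{n}1.png",d["frame"][:,:,::-1]); np.savez(f"{n}1.npz",**d)
E
```

```text
{'time_s': np.float64(2.733), 'joint_pos': array([-0.427, -0.059,  2.154,  0.335,  0.762, -1.208]), 'qvel': array([ 0.354,  0.04 ,  0.01 ,  0.123, -0.129, -0.445]), 'effort': array([ -2.697, -28.671, -32.645,   0.951,  -1.051,   0.703]), 'ee_pos': array([ 432.318, -127.547,  311.688]), 'tool_rot': array([1.358, 2.483, 0.365]), 'ft_force': array([-0.629, -0.471, -0.05 ]), 'ft_torque': array([0.03 , 0.002, 0.01 ]), 'gripper_width': np.float64(91.709)}
```

View pics/wrist1.png

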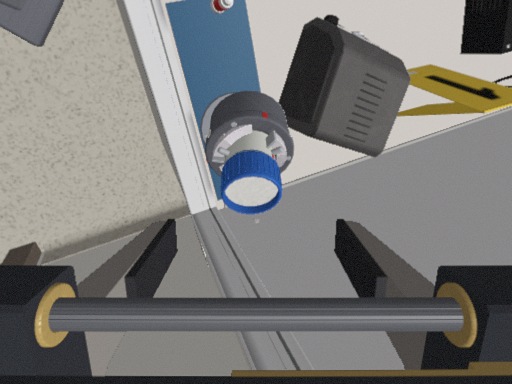

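View pics/side1.png

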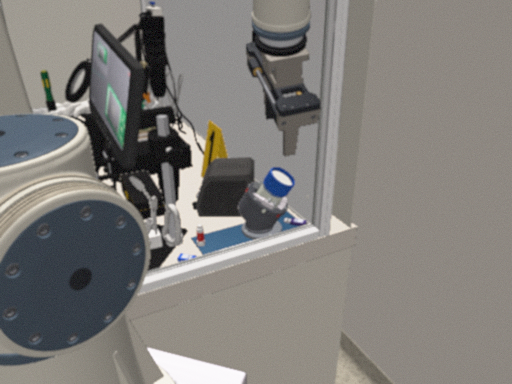

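View pics/scene1.png

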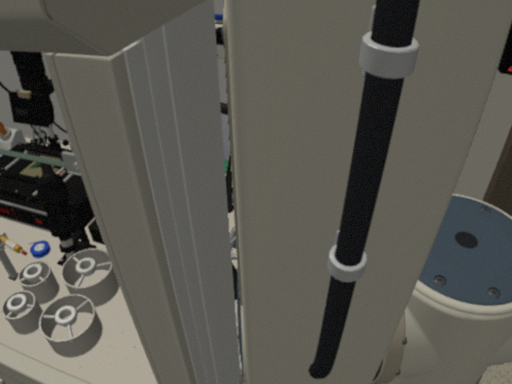

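The wrist image shows the collar at about (250,185) with the socket above it at (247,130). I'll take a settled image and refine the axis.

```bash
cat > fit.py <<'E'
import sys
from h import *
from rig import *
from scipy.optimize import least_squares
tag=sys.argv[1]
s=get_state();d=get_image("wrist");np.savez(f"wrist{tag}.npz",**d)
print(s["time_s"],np.round(s["joint_pos"],3),np.abs(s["qvel"]).max().round(3),np.round(s["ee_pos"],1),np.round(s["tool_rot"],3))
T=tcpT(s)@d["hand_eye"];W=cloud(d,T)
hsv=cv2.cvtColor(d["frame"],cv2.COLOR_RGB2HSV)
near=(abs(W[...,0]-500)<90)&(abs(W[...,1]+90)<90)
blue=near&(hsv[...,0]>105)&(hsv[...,0]<130)&(hsv[...,1]>150)&(W[...,2]>60)
white=near&(hsv[...,1]<60)&(hsv[...,2]>150)&(W[...,2]>118)
k=np.ones((3,3),np.uint8)
n,l,st,c=cv2.connectedComponentsWithStats(blue.astype(np.uint8)); i=1+np.argmax(st[1:,4]); blue=l==i
blue=cv2.erode(blue.astype(np.uint8),k)>0
white=cv2.erode(white.astype(np.uint8),k)>0
v=d["frame"][:,:,::-1].copy();vv=v.copy();vv[blue]=(0,255,255);vv[white]=(0,255,0)
Bp=W[blue];Wp=W[white];Bp=Bp[~np.isnan(Bp[:,0])];Wp=Wp[~np.isnan(Wp[:,0])]
print(len(Bp),len(Wp),Bp.mean(0),Wp.mean(0))
# disc plane
c=Wp.mean(0);U,S,V=np.linalg.svd(Wp-c);nrm=V[2]*np.sign(V[2][2]);print("disc normal",nrm.round(3),"tilt",np.degrees(np.arccos(nrm[2])),"az",np.degrees(np.arctan2(nrm[1],nrm[0])),"rms",S[2]/np.sqrt(len(Wp)))
def ax(p): 
    return np.array([np.sin(p[3])*np.cos(p[2]),np.sin(p[3])*np.sin(p[2]),np.cos(p[3])])
def rad(P,p):
    q=P-np.array([p[0],p[1],120]);a=ax(p);return np.linalg.norm(q-np.outer(q@a,a),axis=1)
for free in (0,1):
    f=(lambda p:np.r_[rad(Bp,np.r_[p,np.pi/6])-28]) if not free else (lambda p:rad(Bp,p)-28)
    x0=[505,-110,-1.6]+([.52] if free else [])
    r=least_squares(f,x0,loss="soft_l1",f_scale=1.)
    p=r.x if free else np.r_[r.x,np.pi/6];a=ax(p)
    t=(Bp-np.array([p[0],p[1],120]))@a;tw=(Wp-np.array([p[0],p[1],120]))@a
    print("fit",r.x.round(3),"az",np.degrees(p[2]),"tilt",np.degrees(p[3]),"medres",np.median(abs(f(r.x))),"t",np.percentile(t,[1,3,97,99]).round(1),"disc t",np.median(tw))
cv2.imwrite(f"pics/w{tag}m.png",cv2.resize(np.hstack([v[60:240,170:330],vv[60:240,170:330]]),None,fx=2.5,fy=2.5,interpolation=cv2.INTER_CUBIC))
E
python3 fit.py 2
```

```text
2.8833 [-0.428 -0.059  2.154  0.334  0.763 -1.205] 0.022 [ 432.  -127.9  311.6] [1.362 2.481 0.365]
1350 800 [ 492.62205958 -103.93144408  129.81773013] [ 507.27664015 -114.8736668   126.18572117]
disc normal [ 0.    -0.502  0.865] tilt 30.120351544614277 az -89.97478124153753 rms 0.4703718061817037
fit [ 504.559 -112.667   -1.613] az -92.4199889253743 tilt 29.999999999999996 medres 0.45750222344267044 t [-11.9 -10.6  14.9  15.7] disc t 6.3949680801236966
fit [ 5.04513e+02 -1.12738e+02 -1.59000e+00  5.03000e-01] az -91.08617645377169 tilt 28.800847566905666 medres 0.4652993678742572 t [-11.8 -10.5  15.   15.6] disc t 6.444994393511737
```

View pics/w2m.png

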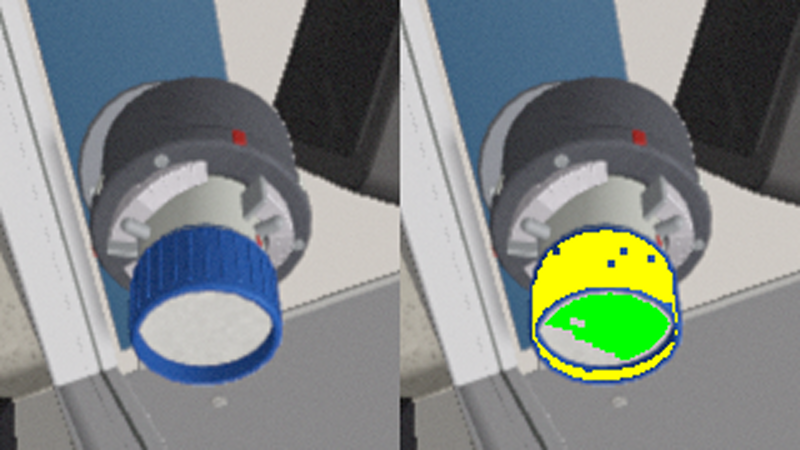

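```bash
python3 - <<'E'
from plan import *; from h import *
# wall + post from side0, wrist cloud
d=dict(np.load("side0.npz"));W=cloud(d).reshape(-1,3)
m=(W[:,2]>40)&(W[:,2]<420)&(abs(W[:,0]-W[:,1]-727)<15)&(W[:,0]>575)&(W[:,0]<800)
q=(W[m,0]-W[m,1]);print("wall x-y",np.percentile(q,[2,50,98]))
obs=W[(W[:,2]>-20)&(W[:,2]<420)&(W[:,0]>330)&(W[:,0]<800)&(W[:,1]<30)&(W[:,1]>-300)]
d=dict(np.load("wrist2.npz"));s=np.load("state1.npz")
# remove cup region
az=np.radians(-91);a=np.array([.5*np.cos(az),.5*np.sin(az),.866]);o=np.array([504.5,-113,120.5])
tq=(obs-o)@a;rr=np.linalg.norm(obs-o-np.outer(tq,a),axis=1)
obs=obs[~(rr<55)]
from scipy.spatial import cKDTree
kd=cKDTree(obs)
g=o+8.5*a
def box(x,y,z,n=8):
    X,Y,Z=np.meshgrid(np.linspace(*x,n),np.linspace(*y,2*n),np.linspace(*z,n));return np.c_[X.ravel(),Y.ravel(),Z.ravel()]
body=box((-37.5,37.5),(-95,95),(-80,0));wr=box((-50,50),(-50,50),(-230,-80));fin=np.vstack([box((-10,10),(46,64),(0,88)),box((-10,10),(-64,-46),(0,88))]);cam=box((37,95),(-30,30),(-100,-60))
for beta in (20,30,40):
  for phi in (0,15,30,45,60,75,90):
    rt=frame(a,np.radians(phi),np.radians(beta));tcp=g-69*rt.as_matrix()[:,2]
    out=[]
    for b in(body,wr,fin,cam):
        P=rt.apply(b)+tcp; dd=kd.query(P)[0].min(); wall=((728-(P[:,0]-P[:,1]))/1.414)[P[:,0]>560-1000*0].min()
        out.append((round(dd),round(wall)))
    print(beta,phi,out,rt.as_matrix()[:,2].round(2))
E
```

```text
wall x-y [725.48657654 729.59892897 732.29413677]Traceback (most recent call last):
  File "<stdin>", line 23, in <module>
    return umr_minimum(a, axis, None, out, keepdims, initial, where)
ValueError: zero-size array to reduction operation minimum which has no identity
```

```bash
cat > clr.py <<'E'
from plan import *; from h import *
d=dict(np.load("side0.npz"));W=cloud(d).reshape(-1,3)
obs=W[(W[:,2]>-20)&(W[:,2]<420)&(W[:,0]>330)&(W[:,0]<800)&(W[:,1]<30)&(W[:,1]>-300)]
az=np.radians(-91);a=np.array([.5*np.cos(az),.5*np.sin(az),.866]);o=np.array([504.5,-113,120.5])
tq=(obs-o)@a;rr=np.linalg.norm(obs-o-np.outer(tq,a),axis=1)
obs=obs[~(rr<55)]
from scipy.spatial import cKDTree
kd=cKDTree(obs)
g=o+8.5*a
def box(x,y,z,n=8):
    X,Y,Z=np.meshgrid(np.linspace(*x,n),np.linspace(*y,2*n),np.linspace(*z,n));return np.c_[X.ravel(),Y.ravel(),Z.ravel()]
body=box((-37.5,37.5),(-95,95),(-80,0));wr=box((-50,50),(-50,50),(-230,-80));fin=np.vstack([box((-10,10),(46,64),(0,88)),box((-10,10),(-64,-46),(0,88))]);cam=box((37,95),(-30,30),(-100,-60))
for beta in (15,25,35,45):
  for phi in (0,15,30,45,60,75,90):
    rt=frame(a,np.radians(phi),np.radians(beta));tcp=g-69*rt.as_matrix()[:,2]
    out=[]
    for b in(body,wr,fin,cam):
        P=rt.apply(b)+tcp; out.append(round(kd.query(P)[0].min()))
    print(beta,phi,out,rt.as_matrix()[:,2].round(2))
E
python3 clr.py
```

```text
15 0 [1, 1, 11, 47] [ 0.    0.26 -0.97]
15 15 [1, 1, 23, 63] [ 0.07  0.27 -0.96]
15 30 [1, 0, 38, 73] [ 0.13  0.29 -0.95]
15 45 [16, 1, 37, 84] [ 0.19  0.32 -0.93]
15 60 [16, 3, 37, 96] [ 0.23  0.37 -0.9 ]
15 75 [7, 10, 24, 102] [ 0.26  0.42 -0.87]
15 90 [2, 24, 10, 90] [ 0.27  0.48 -0.84]
25 0 [1, 1, 19, 64] [ 0.    0.09 -1.  ]
25 15 [1, 1, 32, 90] [ 0.11  0.1  -0.99]
25 30 [13, 9, 44, 93] [ 0.21  0.13 -0.97]
25 45 [36, 21, 38, 96] [ 0.3   0.19 -0.93]
25 60 [30, 33, 36, 95] [ 0.37  0.26 -0.89]
25 75 [19, 46, 23, 112] [ 0.41  0.35 -0.84]
25 90 [4, 59, 12, 103] [ 0.43  0.45 -0.78]
35 0 [1, 13, 21, 71] [-0.   -0.09 -1.  ]
35 15 [4, 28, 30, 84] [ 0.15 -0.07 -0.99]
35 30 [25, 43, 41, 69] [ 0.29 -0.03 -0.96]
35 45 [48, 54, 39, 71] [ 0.41  0.05 -0.91]
35 60 [43, 66, 34, 72] [ 0.5   0.15 -0.85]
35 75 [32, 77, 21, 96] [ 0.56  0.27 -0.78]
35 90 [17, 79, 11, 115] [ 0.58  0.4  -0.71]
45 0 [1, 30, 20, 88] [-0.   -0.26 -0.97]
45 15 [15, 52, 28, 69] [ 0.18 -0.24 -0.95]
45 30 [38, 70, 39, 45] [ 0.35 -0.18 -0.92]
45 45 [61, 83, 41, 46] [ 0.5  -0.09 -0.86]
45 60 [57, 85, 32, 51] [ 0.61  0.04 -0.79]
45 75 [44, 93, 18, 85] [ 0.69  0.18 -0.7 ]
45 90 [30, 98, 11, 125] [ 0.71  0.34 -0.61]
```

```bash
cat > cup.py <<'E'
from plan import *
az=np.radians(-91);A=np.array([.5*np.cos(az),.5*np.sin(az),.866025]);O=np.array([504.5,-112.7,120.])
def pose(phi,beta,t,back=0,axis=A,org=O):
    rt=frame(axis,np.radians(phi),np.radians(beta)); return org+t*axis-(69+back)*rt.as_matrix()[:,2],rt
def path(a,b,n):
    sl=Slerp([0,1],R.concatenate([a[1],b[1]]));return [(a[0]+(b[0]-a[0])*k/n,sl(k/n)) for k in range(1,n+1)]
E
python3 - <<'E'
from cup import *
s=load()
save(*s)
done([0,0,0],[0,-.21,-.034]);done([-0.115,0.078,-0.579],[0.131,-0.0212,0.0077]);done([-0.14,0.095,-0.703],[0.1609,0.0163,0.0183]);done([-0.116,0.078,-0.579],[0.1166,0.0767,0.029])
c=load();print(c[0],c[1].as_rotvec())
pre=pose(75,32,8.5,90);g=pose(75,32,8.5)
rows(path(c,pre,8),1); print(pre[0].round())
rows(path(load(),g,6),1)
E
```

```text
[-352.84037857 -482.81800944  122.85503355] [-1.27525943  2.46828666  0.41519351]
[[[0.025,-0.046,0.159],[-0.0886,-0.0559,0.0162],1],[[0.049,-0.093,0.318],[-0.1773,-0.1119,0.0324],1],[[0.074,-0.139,0.477],[-0.2659,-0.1678,0.0486],1],[[0.098,-0.185,0.636],[-0.3545,-0.2238,0.0648],1],[[0.123,-0.232,0.795],[-0.4431,-0.2797,0.081],1],[[0.147,-0.278,0.954],[-0.5318,-0.3357,0.0972],1],[[0.172,-0.324,1.113],[-0.6204,-0.3916,0.1134],1],[[0.196,-0.371,1.272],[-0.709,-0.4475,0.1295],1]]
[ 422. -164.  255.]
[[[0.0,0.0,0.0],[-0.0,-0.0,0.015],1],[[0.0,0.0,0.0],[-0.0,-0.0,0.03],1],[[0.0,0.0,0.0],[-0.0,-0.0,0.045],1],[[0.0,0.0,0.0],[-0.0,-0.0,0.06],1],[[0.0,0.0,0.0],[-0.0,-0.0,0.075],1],[[0.001,0.0,0.0],[-0.0,-0.0,0.0901],1]]
```

```bash
python3 - <<'E'
from cup import *
save(np.array([154.505,-605.604,302.683]),R.from_rotvec([-3.11577501e+00, -3.91221909e-01,  2.32848798e-04]))
done([0,0,0],[0,-.21,-.034]);done([-0.115,0.078,-0.579],[0.131,-0.0212,0.0077]);done([-0.14,0.095,-0.703],[0.1609,0.0163,0.0183]);done([-0.116,0.078,-0.579],[0.1166,0.0767,0.029])
c=load();print(c[0],c[1].as_rotvec())
pre=pose(75,32,8.5,90);g=pose(75,32,8.5)
rows(path(c,pre,8),1); print(pre[0].round())
rows(path(load(),g,6),1)
E
```

```text
[ 432.0587389  -128.44255656  312.41485862] [1.36261279 2.48072984 0.3659563 ]
[[[-0.037,0.002,-0.068],[-0.0022,-0.0058,0.0058],1],[[-0.073,0.003,-0.135],[-0.0045,-0.0116,0.0117],1],[[-0.11,0.005,-0.203],[-0.0067,-0.0174,0.0175],1],[[-0.147,0.006,-0.27],[-0.009,-0.0233,0.0233],1],[[-0.183,0.008,-0.338],[-0.0112,-0.0291,0.0291],1],[[-0.22,0.009,-0.405],[-0.0134,-0.0349,0.035],1],[[-0.257,0.011,-0.473],[-0.0157,-0.0407,0.0408],1],[[-0.293,0.012,-0.541],[-0.0179,-0.0465,0.0466],1]]
[ 422. -164.  255.]
[[[-0.0,0.0,0.0],[0.0,0.0,0.015],1],[[-0.0,0.0,0.0],[0.0,0.0,0.03],1],[[-0.0,0.0,0.0],[0.0,0.0,0.045],1],[[-0.0,0.0,0.0],[0.0,0.0,0.06],1],[[-0.0,0.0,0.0],[0.0,0.0,0.075],1],[[-0.0,0.0,0.001],[0.0,0.0,0.09],1]]
```

Emit:
move_arm(steps=[[[-0.037,0.002,-0.068],[-0.0022,-0.0058,0.0058],1],[[-0.073,0.003,-0.135],[-0.0045,-0.0116,0.0117],1],[[-0.11,0.005,-0.203],[-0.0067,-0.0174,0.0175],1],[[-0.147,0.006,-0.27],[-0.009,-0.0233,0.0233],1],[[-0.183,0.008,-0.338],[-0.0112,-0.0291,0.0291],1],[[-0.22,0.009,-0.405],[-0.0134,-0.0349,0.035],1],[[-0.257,0.011,-0.473],[-0.0157,-0.0407,0.0408],1],[[-0.293,0.012,-0.541],[-0.0179,-0.0465,0.0466],1]])

```text
time_s: 3.6
ee_pos: [421.8, -165.1, 254.5]
tool_rot: [0.546, 2.547, 0.574]
ft_force: [0.0, 1.2, 0.0]
gripper_width: 92.1
```

```bash
python3 -c "
from rig import *
get_image('side');get_image('side')"; python3 fit.py 3; python3 -c "
import cv2,numpy as np
d=np.load('wrist3.npz');cv2.imwrite('pics/wrist3.png',d['frame'][:,:,::-1])"
```

```text
3.7 [-0.722  0.107  2.238  0.908  0.795 -2.524] 0.226 [ 421.3 -165.4  253.4] [0.552 2.549 0.575]
1882 1053 [ 488.5646987  -110.98305118  126.04606199] [ 507.9833563  -113.82469682  126.81894384]
disc normal [ 0.002 -0.501  0.865] tilt 30.068327341860794 az -89.75398146385028 rms 0.4316817926447278
fit [ 504.385 -112.74    -1.624] az -93.07099827909646 tilt 29.999999999999996 medres 0.48097260787634255 t [-11.5 -10.5  15.3  15.7] disc t 6.3316939489176765
fit [ 504.384 -112.743   -1.624    0.522] az -93.05036798418783 tilt 29.92885628277951 medres 0.4811893575006163 t [-11.5 -10.4  15.3  15.7] disc t 6.331527299438523
```

View pics/wrist3.png

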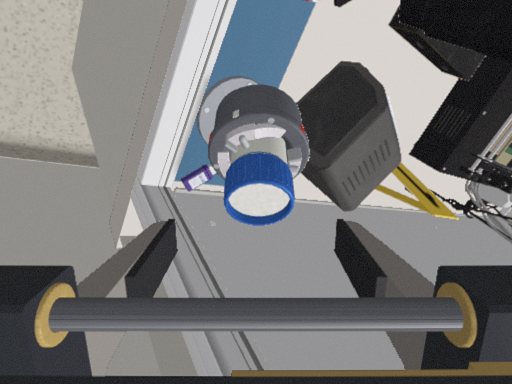

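Emit:
move_arm(steps=[[[0,0,0],[0,0,0.015],1],[[0,0,0],[0,0,0.03],1],[[0,0,0],[0,0,0.045],1],[[0,0,0],[0,0,0.06],1],[[0,0,0],[0,0,0.075],1],[[0,0,0],[0,0,0.09],1],[[0,0,0],[0,0,0.09],1]])

```text
time_s: 4.33
ee_pos: [469.2, -136.7, 181.4]
tool_rot: [0.552, 2.55, 0.575]
ft_force: [-1.1, 0.7, 0.1]
gripper_width: 91.9
```

```bash
cat > shot.py <<'E'
import sys,cv2,numpy as np
from rig import *
t=sys.argv[1]
s=get_state();print({k:np.round(v,3) for k,v in s.items() if k in("time_s","ee_pos","tool_rot","ft_force","ft_torque","gripper_width","joint_pos")})
d=get_image("side");np.savez(f"side{t}.npz",**d)
a=cv2.resize(d["frame"][130:260,190:330,::-1],(420,390),interpolation=cv2.INTER_CUBIC)
w=get_image("wrist");np.savez(f"wrist{t}.npz",**w);b=cv2.resize(w["frame"][60:330,100:420,::-1],(380,390))
cv2.imwrite(f"pics/s{t}.png",np.hstack([a,b]))
E
python3 shot.py 4; python3 - <<'E'
from cup import *
from rig import get_state
s=get_state();c=load();print(c[0],c[1].as_rotvec())
r=R.from_rotvec(s["tool_rot"]);g=np.array(s["ee_pos"])+69*r.as_matrix()[:,2];q=g-O
print("grasp along",q@A,"off in tool",r.inv().apply(q-(q@A)*A))
E
```

```text
{'time_s': np.float64(4.333), 'joint_pos': array([-0.586,  0.286,  2.249,  1.147,  0.622, -2.702]), 'ee_pos': array([ 469.212, -136.671,  181.367]), 'tool_rot': array([0.552, 2.55 , 0.575]), 'ft_force': array([-1.105,  0.732,  0.149]), 'ft_torque': array([-0.124,  0.083,  0.036]), 'gripper_width': np.float64(91.896)}
[ 468.74987478 -137.39829517  182.76738432] [0.55017653 2.5489541  0.57600358]
grasp along 8.291040681007908 off in tool [-0.03397437  0.02075393  0.02119886]
```

View pics/s4.png

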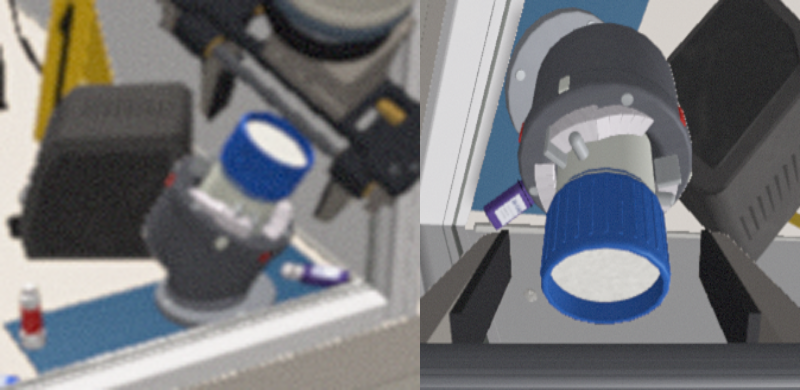

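```bash
python3 - <<'E'
from h import *
d=dict(np.load("wrist4.npz"));W=cloud(d,d["hand_eye"])
f=(abs(abs(W[...,1])-50)<14)&(W[...,2]<100)&(abs(W[...,0])<40)
P=W[f];print(np.percentile(P,[1,50,99],axis=0).round(1))
hsv=cv2.cvtColor(d["frame"],cv2.COLOR_RGB2HSV);b=(hsv[...,0]>105)&(hsv[...,0]<130)&(hsv[...,1]>150)&(abs(W[...,1])<40)
print(np.nanpercentile(W[b],[1,50,99],axis=0).round(1))
E
```

```text
[[-10.7 -61.4 -35.1]
 [ 17.2 -36.7 -13.7]
 [ 31.3  60.9  82.7]]
[[-23.9 -25.8  48.3]
 [ 20.2  -0.4  63.6]
 [ 34.5  25.4  81.4]]
```

Emit:
move_arm(steps=[[[0,0,0],[0,0,0],-1],[[0,0,0],[0,0,0],-1],[[0,0,0],[0,0,0],-1],[[0,0,0],[0,0,0],-1],[[0,0,0],[0,0,0],-1],[[0,0,0],[0,0,0],-1]], force=50)

```text
time_s: 4.93
ee_pos: [468.9, -137.6, 182.6]
tool_rot: [0.549, 2.548, 0.574]
ft_force: [-0.8, -1.3, 1.1]
gripper_width: 54.9
```

```bash
python3 shot.py 5; python3 - <<'E'
from cup import *
# stroke 1: phi 75->33, level first 18deg, then ramp ; extra press 1.5mm
c=load(); P=[]
for k in range(1,17):
    phi=75-42*k/16; turn=42*k/16
    drop=max(0,(turn-18))*0.2; press=min(1.5,k*.5)
    p,r=pose(phi,32,8.5-drop-press); P.append((p,r))
rows(P,-1,False)
E
```

```text
{'time_s': np.float64(4.933), 'joint_pos': array([-0.589,  0.284,  2.249,  1.147,  0.625, -2.706]), 'ee_pos': array([ 468.886, -137.647,  182.629]), 'tool_rot': array([0.549, 2.548, 0.574]), 'ft_force': array([-0.823, -1.303,  1.071]), 'ft_torque': array([-0.2  ,  0.154, -0.165]), 'gripper_width': np.float64(54.907)}
[[[0.024,0.0,0.038],[0.0002,0.0017,0.0004],-1],[[0.048,0.0,0.077],[0.0004,0.0034,0.0009],-1],[[0.072,0.0,0.116],[0.0005,0.005,0.0015],-1],[[0.097,0.0,0.155],[0.0003,0.0067,0.0016],-1],[[0.121,0.0,0.194],[-0.0,0.0083,0.0018],-1],[[0.145,0.0,0.233],[-0.0004,0.0099,0.002],-1],[[0.17,0.0,0.271],[-0.0007,0.0115,0.0023],-1],[[0.194,0.0,0.31],[-0.0009,0.0131,0.0031],-1]]
[[[0.024,0.0,0.039],[0.0002,0.0017,0.0004],-1],[[0.048,0.0,0.078],[0.0004,0.0034,0.0009],-1],[[0.073,0.0,0.117],[0.0005,0.005,0.0015],-1],[[0.097,0.0,0.156],[0.0006,0.0067,0.0021],-1],[[0.121,0.0,0.195],[0.0005,0.0083,0.0027],-1],[[0.146,0.0,0.233],[0.0005,0.0099,0.0034],-1],[[0.17,0.0,0.272],[0.0003,0.0115,0.0041],-1],[[0.194,0.0,0.311],[0.0001,0.0131,0.0048],-1]]
```

View pics/s5.png

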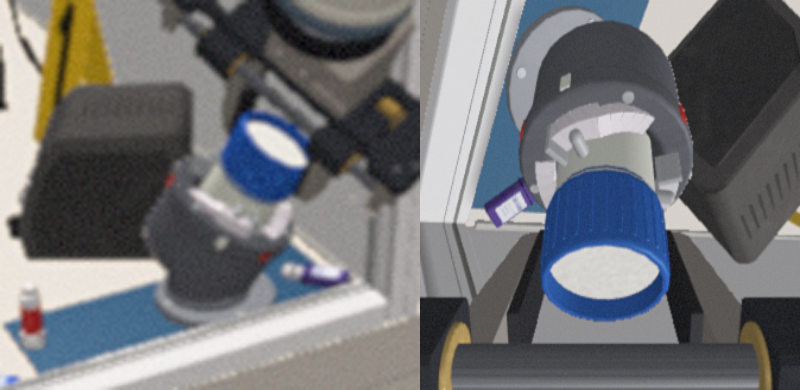

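Gripped squarely on the collar with little side force. Now the first half of stroke 1.

Emit:
move_arm(steps=[[[0.024,0,0.038],[0.0002,0.0017,0.0004],-1],[[0.048,0,0.077],[0.0004,0.0034,0.0009],-1],[[0.072,0,0.116],[0.0005,0.005,0.0015],-1],[[0.097,0,0.155],[0.0003,0.0067,0.0016],-1],[[0.121,0,0.194],[0,0.0083,0.0018],-1],[[0.145,0,0.233],[-0.0004,0.0099,0.002],-1],[[0.17,0,0.271],[-0.0007,0.0115,0.0023],-1],[[0.194,0,0.31],[-0.0009,0.0131,0.0031],-1]])

```text
time_s: 5.7
ee_pos: [476.0, -127.0, 188.2]
tool_rot: [1.023, 2.548, 0.427]
ft_force: [-12.8, -4.6, 25.1]
gripper_width: 54.8
```

```bash
cat > est.py <<'E'
from cup import *
from rig import get_state
s=get_state();r=R.from_rotvec(s["tool_rot"]);g=np.array(s["ee_pos"])+69*r.as_matrix()[:,2];q=g-O
j=r.as_matrix()[:,1]; e1=frame(A,0,0).as_matrix()[:,1];e2=np.cross(A,e1)
c=load()
print("t",s["time_s"],"along",(q@A).round(2),"off",(q-(q@A)*A).round(2),"phi",np.degrees(np.arctan2(j@e2,j@e1)).round(1),"F",np.round(s["ft_force"],1),"Fax",np.dot(s["ft_force"],A).round(1),"T",np.round(s["ft_torque"],2),"w",round(s["gripper_width"],1),"q6",s["joint_pos"][5].round(2))
E
python3 -c "
from plan import *
done([0.194,0,0.31],[-0.0009,0.0131,0.0031])"; python3 est.py; python3 shot.py 6
```

```text
t 5.7 along 8.12 off [ 1.6  -0.39 -0.21] phi 54.1 F [-12.8  -4.6  25.1] Fax 24.1 T [-0.43  0.31  0.69] w 54.8 q6 -1.93
{'time_s': np.float64(5.7), 'joint_pos': array([-0.437,  0.222,  2.23 ,  0.793,  0.455, -1.926]), 'ee_pos': array([ 476.037, -126.97 ,  188.179]), 'tool_rot': array([1.023, 2.548, 0.427]), 'ft_force': array([-12.85 ,  -4.574,  25.051]), 'ft_torque': array([-0.431,  0.312,  0.686]), 'gripper_width': np.float64(54.847)}
```

View pics/s6.png

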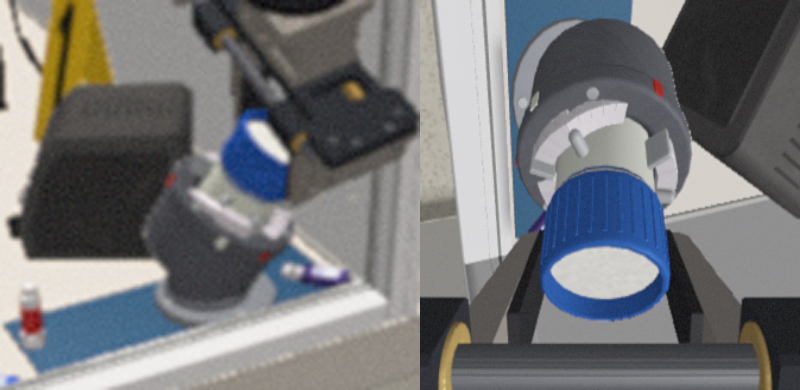

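Emit:
move_arm(steps=[[[0.024,0,0.039],[0.0002,0.0017,0.0004],-1],[[0.048,0,0.078],[0.0004,0.0034,0.0009],-1],[[0.073,0,0.117],[0.0005,0.005,0.0015],-1],[[0.097,0,0.156],[0.0006,0.0067,0.0021],-1]])

```text
time_s: 6.13
ee_pos: [480.2, -121.9, 189.0]
tool_rot: [1.262, 2.52, 0.347]
ft_force: [-12.4, -6.3, 23.6]
gripper_width: 54.9
```

```bash
python3 est.py;  python3 -c "
from plan import *
done([0.097,0,0.156],[0.0006,0.0067,0.0021])"; python3 - <<'E'
from cup import *
P=[]
for k in range(13,17):
    turn=42*k/16
    P.append(pose(75-turn,32,8.5-(turn-18)*.2-1.5))
rows(P,-1,False)
E
```

```text
t 6.1333 along 6.23 off [ 1.3  -0.57 -0.32] phi 43.6 F [-12.4  -6.3  23.6] Fax 23.7 T [-0.85  0.85  0.5 ] w 54.9 q6 -1.43
[[[0.024,0.0,0.039],[0.0002,0.0017,0.0004],-1],[[0.049,0.0,0.077],[0.0004,0.0033,0.0009],-1],[[0.073,0.0,0.116],[0.0005,0.005,0.0015],-1],[[0.097,0.0,0.155],[0.0006,0.0066,0.0021],-1]]
```

It is descending the ramp at 0.18 mm/deg, so I'll continue.

Emit:
move_arm(steps=[[[0.024,0,0.039],[0.0002,0.0017,0.0004],-1],[[0.049,0,0.077],[0.0004,0.0033,0.0009],-1],[[0.073,0,0.116],[0.0005,0.005,0.0015],-1],[[0.097,0,0.155],[0.0006,0.0066,0.0021],-1]])

```text
time_s: 6.47
ee_pos: [485.4, -117.4, 189.1]
tool_rot: [1.499, 2.473, 0.261]
ft_force: [-11.1, -5.4, 23.0]
gripper_width: 54.8
```

```bash
python3 est.py;  python3 -c "
from plan import *
done([0.097,0,0.155],[0.0006,0.0066,0.0021])"; python3 shot.py 7; python3 - <<'E'
from cup import *
# open (4 rows, hold), rotate back phi 33->75 in 8 rows at current along without press
from rig import get_state
c=load(); g=pose(33,32,3.9)
rows([c,c,c,c,c],1,False)
P=[pose(33+42*k/8,32,3.9+.0) for k in range(1,9)]
rows(P,1,False)
E
```

```text
t 6.4667 along 4.09 off [ 1.05 -0.62 -0.35] phi 33.1 F [-11.1  -5.4  23. ] Fax 22.7 T [-1.05  0.86  0.49] w 54.8 q6 -0.98
{'time_s': np.float64(6.467), 'joint_pos': array([-0.303,  0.226,  2.157,  0.244,  0.495, -0.984]), 'ee_pos': array([ 485.355, -117.378,  189.149]), 'tool_rot': array([1.499, 2.473, 0.261]), 'ft_force': array([-11.142,  -5.379,  22.963]), 'ft_torque': array([-1.049,  0.857,  0.49 ]), 'gripper_width': np.float64(54.816)}
[[[0.0,0.0,0.0],[0.0,0.0,0.0],1],[[0.0,0.0,0.0],[0.0,0.0,0.0],1],[[0.0,0.0,0.0],[0.0,0.0,0.0],1],[[0.0,0.0,0.0],[0.0,0.0,0.0],1],[[0.0,0.0,0.0],[0.0,0.0,0.0],1]]
[[[-0.048,0.0,-0.078],[-0.0011,-0.0033,-0.0014],1],[[-0.097,0.0,-0.155],[-0.0015,-0.0066,-0.0012],1],[[-0.145,0.0,-0.233],[-0.0021,-0.0099,-0.0007],1],[[-0.194,0.0,-0.311],[-0.003,-0.0131,-0.0002],1],[[-0.243,0.0,-0.388],[-0.0041,-0.0161,0.0005],1],[[-0.291,0.0,-0.466],[-0.0055,-0.0191,0.0014],1],[[-0.34,0.0,-0.544],[-0.0071,-0.0218,0.0024],1],[[-0.388,0.0,-0.622],[-0.0089,-0.0244,0.0035],1]]
```

View pics/s7.png

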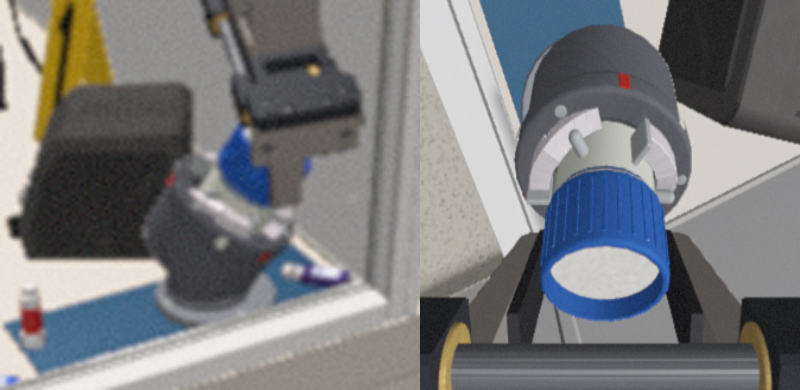

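Emit:
move_arm(steps=[[[0,0,0],[-0.001,0,-0.0015],-1],[[0,0,0],[-0.001,0,-0.0015],1],[[0,0,0],[-0.001,0,-0.0015],1],[[0,0,0],[-0.001,0,-0.0015],1],[[0,0,0],[-0.001,0,-0.0015],1],[[0,0,0],[-0.001,0,-0.0015],1]])

```text
time_s: 7.07
ee_pos: [484.4, -117.2, 188.6]
tool_rot: [1.501, 2.476, 0.264]
ft_force: [-0.1, 0.0, -0.0]
gripper_width: 86.4
```

```bash
python3 est.py;  python3 -c "
from plan import *
done([0,0,0],[-0.001,0,-0.0015])"; python3 - <<'E'
from cup import *
P=[pose(33+42*k/8,32,3.9) for k in range(1,9)]
rows(P,1,False)
E
```

```text
t 7.0667 along 3.4 off [-0.04 -0.52 -0.3 ] phi 33.1 F [-0.1  0.  -0. ] Fax -0.0 T [-0.02 -0.01  0.02] w 86.4 q6 -0.99
[[[-0.048,0.0,-0.078],[-0.0001,-0.0033,0.0001],1],[[-0.097,0.0,-0.155],[-0.0005,-0.0066,0.0003],1],[[-0.145,0.0,-0.233],[-0.0011,-0.0099,0.0008],1],[[-0.194,0.0,-0.311],[-0.002,-0.0131,0.0013],1],[[-0.243,0.0,-0.388],[-0.0031,-0.0161,0.002],1],[[-0.291,0.0,-0.466],[-0.0045,-0.0191,0.0029],1],[[-0.34,0.0,-0.544],[-0.0061,-0.0218,0.0039],1],[[-0.388,0.0,-0.622],[-0.0079,-0.0244,0.005],1]]
```

Emit:
move_arm(steps=[[[-0.048,0,-0.078],[-0.0001,-0.0033,0.0001],1],[[-0.097,0,-0.155],[-0.0005,-0.0066,0.0003],1],[[-0.145,0,-0.233],[-0.0011,-0.0099,0.0008],1],[[-0.194,0,-0.311],[-0.002,-0.0131,0.0013],1],[[-0.243,0,-0.388],[-0.0031,-0.0161,0.002],1],[[-0.291,0,-0.466],[-0.0045,-0.0191,0.0029],1],[[-0.34,0,-0.544],[-0.0061,-0.0218,0.0039],1],[[-0.388,0,-0.622],[-0.0079,-0.0244,0.005],1]])

```text
time_s: 7.73
ee_pos: [469.0, -133.5, 178.6]
tool_rot: [0.731, 2.566, 0.525]
ft_force: [-0.1, 0.5, -0.4]
gripper_width: 91.8
```

Emit:
move_arm(steps=[[[0,0,0],[0,0,0],1],[[0,0,0],[0,0,0],-1],[[0,0,0],[0,0,0],-1],[[0,0,0],[0,0,0],-1],[[0,0,0],[0,0,0],-1],[[0,0,0],[0,0,0],-1],[[0,0,0],[0,0,0],-1]], force=50)

```text
time_s: 8.32
ee_pos: [470.1, -132.4, 179.8]
tool_rot: [0.736, 2.565, 0.529]
ft_force: [1.8, 4.2, 5.8]
gripper_width: 55.7
```

```bash
python3 est.py;  python3 -c "
from plan import *
done([-0.388,0,-0.622],[-0.0079,-0.0244,0.005])"; python3 shot.py 8; python3 - <<'E'
from cup import *
P=[]
for k in range(1,17):
    turn=42*k/16; drop=min(4.6,turn*.2); press=min(1.5,.5*k)
    P.append(pose(75-turn,32,3.9-drop-press))
rows(P,-1,False)
E
```

```text
t 8.3167 along 3.16 off [-0.88 -1.59 -0.92] phi 66.7 F [1.8 4.2 5.8] Fax 2.9 T [ 1.01 -0.63  0.24] w 55.7 q6 -2.45
{'time_s': np.float64(8.317), 'joint_pos': array([-0.532,  0.265,  2.249,  1.061,  0.546, -2.454]), 'ee_pos': array([ 470.068, -132.423,  179.808]), 'tool_rot': array([0.736, 2.565, 0.529]), 'ft_force': array([1.844, 4.206, 5.804]), 'ft_torque': array([ 1.007, -0.631,  0.236]), 'gripper_width': np.float64(55.69)}
[[[0.024,0.0,0.039],[0.0005,0.0017,0.0009],-1],[[0.048,0.0,0.078],[0.001,0.0033,0.0018],-1],[[0.072,0.0,0.117],[0.0013,0.005,0.0028],-1],[[0.097,0.0,0.156],[0.0014,0.0066,0.0034],-1],[[0.121,0.0,0.195],[0.0014,0.0083,0.004],-1],[[0.145,0.0,0.234],[0.0013,0.0099,0.0047],-1],[[0.17,0.0,0.272],[0.0012,0.0115,0.0054],-1],[[0.194,0.0,0.311],[0.001,0.0131,0.0061],-1]]
[[[0.024,0.0,0.039],[0.0001,0.0017,0.0004],-1],[[0.049,0.0,0.078],[0.0,0.0033,0.0004],-1],[[0.073,0.0,0.117],[-0.0001,0.005,0.0005],-1],[[0.097,0.0,0.156],[-0.0003,0.0067,0.0007],-1],[[0.121,0.0,0.195],[-0.0006,0.0083,0.0009],-1],[[0.146,0.0,0.233],[-0.001,0.0099,0.0011],-1],[[0.17,0.0,0.272],[-0.0014,0.0115,0.0013],-1],[[0.194,0.0,0.311],[-0.0019,0.0131,0.0016],-1]]
```

View pics/s8.png

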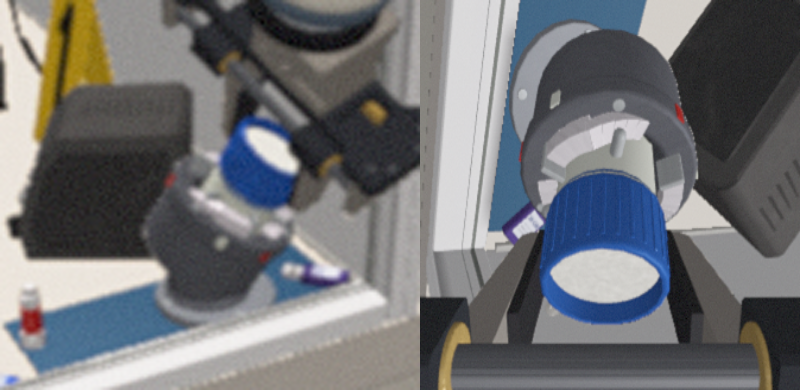

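```bash
cat > rigid.py <<'E'
from cup import *
from rig import get_state
s=get_state();r=R.from_rotvec(s["tool_rot"]);p=np.array(s["ee_pos"]);save(p,r)
x=pose(66.7,32,3.2);print("dev rot deg",np.degrees((r.inv()*x[1]).as_rotvec()).round(2),"pos in tool",r.inv().apply(x[0]-p).round(2))
def turn(p,r,deg,down,O=O,A=A):
    q=R.from_rotvec(-np.radians(deg)*A); return O+q.apply(p-O)-down*A,q*r
E
python3 - <<'E'
from rigid import *
P=[]
for k in range(1,15):
    d=2.5*k; P.append(turn(p,r,d,min(d*.2,4.8)+min(1.5,.5*k)))
rows(P,-1,False)
E
```

```text
dev rot deg [ 0.12 -0.44 -0.01] pos in tool [0.42 2.17 0.01]
[[[0.023,-0.0,0.037],[0.0006,0.0016,0.0008],-1],[[0.046,-0.0,0.074],[0.0011,0.0032,0.0017],-1],[[0.069,-0.0,0.112],[0.0015,0.0047,0.0026],-1],[[0.091,-0.0,0.149],[0.0017,0.0063,0.0031],-1],[[0.114,-0.0,0.186],[0.0018,0.0079,0.0036],-1],[[0.137,-0.0,0.223],[0.0018,0.0094,0.0042],-1],[[0.16,-0.001,0.26],[0.0017,0.011,0.0048],-1],[[0.183,-0.001,0.297],[0.0017,0.0125,0.0055],-1]]
[[[0.023,0.0,0.038],[0.0003,0.0016,0.0004],-1],[[0.045,0.0,0.075],[0.0004,0.0032,0.0006],-1],[[0.068,0.0,0.112],[0.0004,0.0048,0.0007],-1],[[0.091,0.0,0.149],[0.0002,0.0063,0.0007],-1],[[0.114,0.0,0.186],[0.0,0.0079,0.0009],-1],[[0.137,0.0,0.223],[-0.0002,0.0095,0.001],-1]]
```

```bash
python3 - <<'E'
from rigid import *
P=[]
for k in range(1,15):
    d=2.5*k; pc=p+r.apply([0.2,1.8,0])*min(1,k/3)
    P.append(turn(pc,r,d,min(d*.2,4.8)+min(1.5,.5*k)))
rows(P,-1,False)
E
```

```text
dev rot deg [ 0.12 -0.44 -0.01] pos in tool [0.42 2.17 0.01]
[[[0.023,-0.0,0.037],[0.0006,0.0022,0.0008],-1],[[0.046,-0.0,0.074],[0.0011,0.0044,0.0017],-1],[[0.069,-0.0,0.112],[0.0015,0.0065,0.0027],-1],[[0.091,-0.0,0.149],[0.0016,0.0081,0.0033],-1],[[0.114,-0.0,0.186],[0.0016,0.0097,0.0038],-1],[[0.137,-0.0,0.223],[0.0016,0.0112,0.0045],-1],[[0.16,-0.001,0.26],[0.0015,0.0127,0.0051],-1],[[0.183,-0.001,0.297],[0.0013,0.0143,0.0058],-1]]
[[[0.023,0.0,0.038],[0.0003,0.0015,0.0004],-1],[[0.045,0.0,0.075],[0.0003,0.0031,0.0007],-1],[[0.068,0.0,0.112],[0.0002,0.0047,0.0008],-1],[[0.091,0.0,0.149],[0.0,0.0063,0.001],-1],[[0.114,0.0,0.186],[-0.0002,0.0078,0.0011],-1],[[0.137,0.0,0.223],[-0.0006,0.0094,0.0013],-1]]
```

Emit:
move_arm(steps=[[[0.023,0,0.037],[0.0006,0.0022,0.0008],-1],[[0.046,0,0.074],[0.0011,0.0044,0.0017],-1],[[0.069,0,0.112],[0.0015,0.0065,0.0027],-1],[[0.091,0,0.149],[0.0016,0.0081,0.0033],-1],[[0.114,0,0.186],[0.0016,0.0097,0.0038],-1],[[0.137,0,0.223],[0.0016,0.0112,0.0045],-1],[[0.16,-0.001,0.26],[0.0015,0.0127,0.0051],-1],[[0.183,-0.001,0.297],[0.0013,0.0143,0.0058],-1]])

```text
time_s: 9.08
ee_pos: [478.2, -120.5, 182.1]
tool_rot: [1.192, 2.537, 0.377]
ft_force: [-9.2, -2.1, 23.6]
gripper_width: 55.2
```

```bash
python3 est.py;  python3 -c "
from plan import *
done([0.183,-.001,0.297],[0.0013,0.0143,0.0058])"; python3 shot.py 9
```

```text
t 9.0833 along -0.68 off [ 0.31 -0.99 -0.57] phi 46.7 F [-9.2 -2.1 23.6] Fax 21.6 T [0.1  0.12 0.69] w 55.2 q6 -1.6
{'time_s': np.float64(9.083), 'joint_pos': array([-0.383,  0.23 ,  2.215,  0.61 ,  0.433, -1.599]), 'ee_pos': array([ 478.175, -120.5  ,  182.089]), 'tool_rot': array([1.192, 2.537, 0.377]), 'ft_force': array([-9.169, -2.088, 23.629]), 'ft_torque': array([0.097, 0.117, 0.687]), 'gripper_width': np.float64(55.224)}
```

View pics/s9.png

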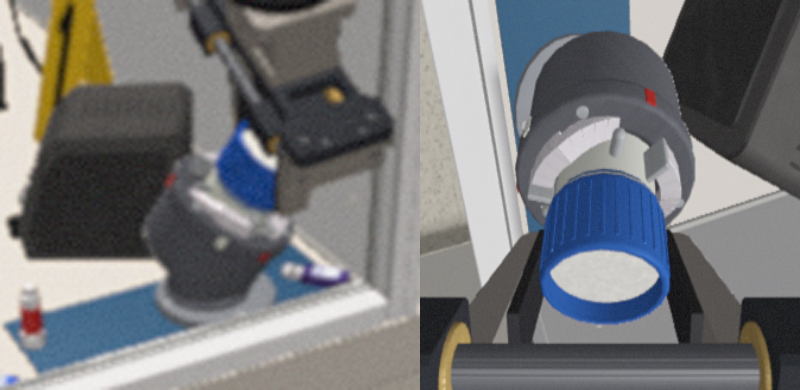

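Emit:
move_arm(steps=[[[0.023,0,0.038],[0.0003,0.0015,0.0004],-1],[[0.045,0,0.075],[0.0003,0.0031,0.0007],-1],[[0.068,0,0.112],[0.0002,0.0047,0.0008],-1],[[0.091,0,0.149],[0.0,0.0063,0.001],-1],[[0.114,0,0.186],[-0.0002,0.0078,0.0011],-1],[[0.137,0,0.223],[-0.0006,0.0094,0.0013],-1]])

```text
time_s: 9.68
ee_pos: [485.5, -115.0, 184.3]
tool_rot: [1.53, 2.472, 0.256]
ft_force: [-5.7, -1.0, 19.9]
gripper_width: 55.6
```

```bash
python3 est.py;  python3 -c "
from plan import *
done([0.137,0,0.223],[-0.0006,0.0094,0.0013])"; python3 shot.py 10
```

```text
t 9.6833 along -1.59 off [ 0.24 -1.01 -0.58] phi 31.8 F [-5.7 -1.  19.9] Fax 17.8 T [-0.07  0.34  1.19] w 55.6 q6 -0.95
{'time_s': np.float64(9.683), 'joint_pos': array([-0.296,  0.238,  2.153,  0.232,  0.5  , -0.948]), 'ee_pos': array([ 485.54 , -115.011,  184.279]), 'tool_rot': array([1.53 , 2.472, 0.256]), 'ft_force': array([-5.731, -1.004, 19.91 ]), 'ft_torque': array([-0.065,  0.344,  1.19 ]), 'gripper_width': np.float64(55.562)}
```

View pics/s10.png

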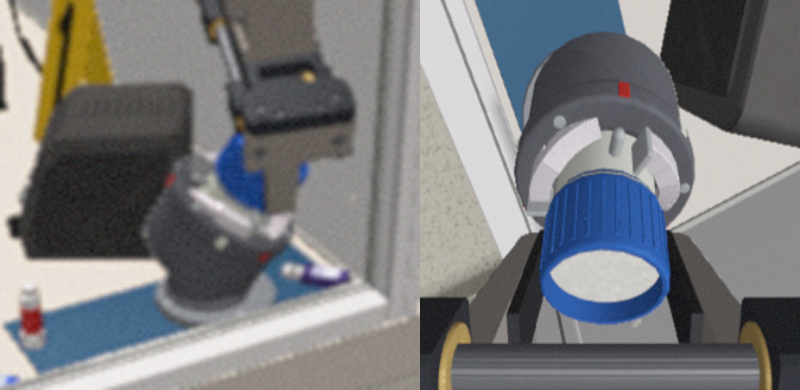

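Emit:
move_arm(steps=[[[0,0,0],[-0.0006,0,-0.001],-1],[[0,0,0],[-0.0006,0,-0.001],1],[[0,0,0],[-0.0006,0,-0.001],1],[[0,0,0],[-0.0006,0,-0.001],1],[[0,0,0],[-0.0006,0,-0.001],1],[[0,0,0],[-0.0006,0,-0.001],1],[[0,0,0],[-0.0006,0,-0.001],1]])

```text
time_s: 10.37
ee_pos: [483.9, -115.1, 183.0]
tool_rot: [1.534, 2.475, 0.257]
ft_force: [0.2, -0.5, -0.1]
gripper_width: 91.2
```

Emit:
move_arm(steps=[[[0,0,0],[0,0,-0.015],1],[[0,0,0],[0,0,-0.03],1],[[0,0,0],[0,0,-0.05],1],[[0,0,0],[0,0,-0.07],1],[[0,0,0],[0,0,-0.09],1],[[0,0,0],[0,0,-0.11],1],[[0,0,0],[0,0,-0.12],1],[[0,0,0],[0,0,-0.12],1]])

```text
time_s: 11.03
ee_pos: [451.5, -119.5, 300.4]
tool_rot: [1.532, 2.471, 0.258]
ft_force: [-0.1, 1.0, 0.9]
gripper_width: 91.8
```

```bash
python3 shot.py 11; python3 fit.py 12; python3 - <<'E'
import cv2,numpy as np
d=np.load('wrist12.npz');cv2.imwrite('pics/wrist12.png',cv2.resize(d['frame'][40:250,130:380,::-1],None,fx=3,fy=2.8,interpolation=cv2.INTER_CUBIC)[:600])
E
```

```text
{'time_s': np.float64(11.033), 'joint_pos': array([-3.320e-01,  2.000e-03,  2.101e+00,  1.720e-01,  7.880e-01,
       -9.000e-01]), 'ee_pos': array([ 451.494, -119.486,  300.4  ]), 'tool_rot': array([1.532, 2.471, 0.258]), 'ft_force': array([-0.105,  0.961,  0.883]), 'ft_torque': array([-0.028, -0.005,  0.017]), 'gripper_width': np.float64(91.816)}
11.1333 [-0.332  0.005  2.104  0.172  0.786 -0.9  ] 0.021 [ 450.9 -119.1  298.1] [1.533 2.474 0.258]
1452 355 [495.92667665 -98.3893707  123.06662672] [ 507.93555496 -104.63387542  122.01472369]
disc normal [-0.003 -0.529  0.849] tilt 31.927265158374823 az -90.28958733383817 rms 0.4709079391209935
fit [ 504.544 -113.56    -1.623] az -93.01007155703338 tilt 29.999999999999996 medres 0.46414865102065583 t [-20.9 -19.8   5.8   6.2] disc t -2.816920557460243
fit [ 504.573 -113.498   -1.613    0.515] az -92.41109974538374 tilt 29.486538032678936 medres 0.4711620129327674 t [-20.8 -19.8   5.9   6.2] disc t -2.707994045859789
```

View pics/wrist12.png

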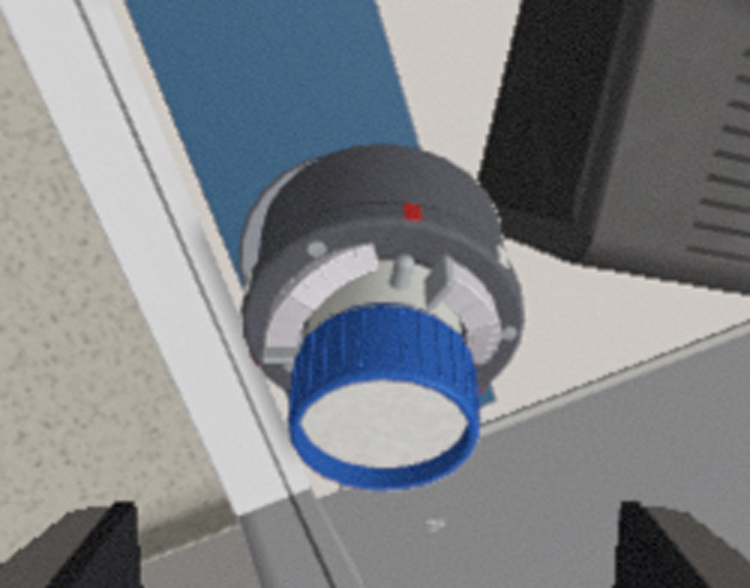

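View pics/s11.png

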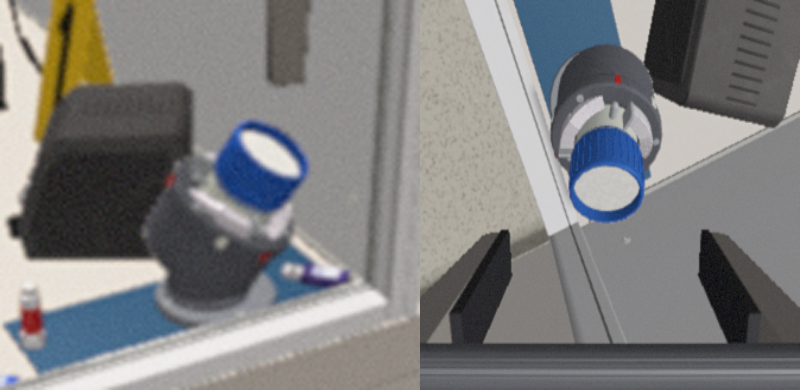

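The collar top dropped 9.5 mm and the filter disc 9.1 mm, against a 9 mm travel. The pin is on the bare face by the red home mark, and the gripper is clear.

```bash
python3 -c "
from rig import *
s=get_state();print(s['time_s'],abs(s['qvel']).max(),s['ft_force']);print(sign_off())"
```

```text
11.1833 0.013403305033690662 [ 0.18216564  0.43671817 -0.52766177]
the job is handed in; nothing more can be done
None
```

The cup is fully home in the socket and released, and I handed the job in at 11.2 s. No verdict was reported.

**What I did:** I gripped the collar with the tool tilted about 32° from the cup's axis, because a straight-on grip would have hit the enclosure's post and wall. I twisted it clockwise in two strokes of about 42° and 35°, with one regrasp between them, pressing along the axis with roughly 20 N.

**Last checks:**
- **Depth:** the filter disc sank 9.1 mm and the collar top 9.5 mm, against a nominal 9 mm. The arm's own travel along the axis added up to about 9 mm.
- **Pin position:** the visible pin sits on the bare face by a red home mark, just short of the next stop.
- **Alignment:** the collar fit gave a lean of 29.5°. The filter disc gave 31.9°, from fewer depth points. Both are within the 0.08 rad (4.6°) limit of the socket's 30°.
- **Clearance:** the gripper is open and withdrawn 120 mm, with about zero wrist force. The red clip and violet stick look unmoved in the side view. I did not measure their positions, or the blue stick's, which the last pictures barely show.

**Small disagreement:** while reorienting for the regrasp, the arm stopped about 8° short and 2 mm to one side. I corrected the 2 mm during the second stroke.

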